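Close the culture jar

ROBOT

A 7-joint arm with a two-finger parallel gripper is mounted at the origin on a cart in front of the work surface, level with it; the furniture and walls round the work are solid. World frame = base frame: x ahead of the robot, y to its left, z up, the work surface at z = 0. Lengths are in m, angles in rad, forces in N, time in s.
With the tool pointing down it reaches from about 0.4 to 0.875 m from the base axis. Payload 19.3 kg.
Tool frame: the origin (TCP) lies at the very end of the fingers, on their centre line; the grasp point (between the pads) lies env.grip_point_offset behind it (env.grip_point_offset is the distance from the TCP to the grasp point, in m); z points along the fingers, y is the line along which they close (so a half turn about z gives the same grasp; the last joint's range is limited). The gripper opens to 85 mm and grips with 20 to 120 N. Pads are 22 mm wide; open, the fingers measure 114 mm over their backs; the gripper's body (76 mm by 85 mm) begins 54 mm behind the grasp point. The pads swing forward as they close: fully open they stand 13 mm farther back than shut.
Start: joints at [1.181, 0.521, -0.036, 1.599, 0.021, 1.021, -0.113], TCP at [0.196, -0.593, 0.192] pointing down, gripper open.
Joint ranges: [-2.91, 2.91], [-0.3, 2.13], [-1.5, 1.42], [0.17, 2.43], [-1.26, 4.41], [0.16, 1.93], [-2.52, 2.52]. Speed limits (rad/s): [1.89, 1.89, 2.39, 2.39, 3.01, 3.01, 3.01].

INTERFACE

Orientations are given as a unit quaternion [w, x, y, z].
In Python, from station import env, vision gives the robot as it stands.
- The arm moves only by the shell command python3 -m pendant 'ROWS' [FORCE]. ROWS is JSON, a list of rows, each an object with "dp": the shift along the tool's x, y, z in units of 200 mm (1.0 is 200 mm), a list of three; "rot": the turn, a rotation vector about the tool's x, y, z in units of 60 degrees (1.0 is 60 degrees), a list of three; "hand": the closure, from -1 (fully open) to 1 (shut). A call has 1 to 5 rows; each row is the pose to reach, as a shift and turn from the pose commanded when the call began, along the tool's axes at that moment; what a row does not reach only later rows make up. A row lasts 1/12 s, in which the tool goes at most 41.7 mm and 7.16 degrees, less where a joint would pass 70% of its speed; a pose out of reach is approached as far as the arm can. A call with a number of a shift or a turn outside -1 to 1 is refused whole. A call with a gripper value outside its range is refused whole. The fingers move at their own pace and stop on an object; FORCE is the grip in N (left out, the last holds). Time passes only in rows, so rows that repeat a pose let the fingers close. It gives the time, the measured TCP pose, the force, the opening and the grip force at its end, in the units of the state.
- env.read_state(): the state, without advancing time (a new reading comes with each control period).
- vision.grab_frame(name): name is "scene" or "side" or "wrist"; returns the picture (400x640x3 uint8, red, green, blue); there is no depth.
- vision.camera_info(name): a dict with "vfov" (degrees; the focal length in pixels is half the picture's height over the tangent of half this angle, whatever the lens; pixels are square), "cx", "cy" (the principal point, pixels), "camera_from_world" (4x4, takes a point from world to camera coordinates). Camera axes: x right, y down, z forward; pixel columns grow to the right and rows downward; lengths in m; the calibration is good to about 2 mm. The wrist camera is an equidistant fisheye: a pixel r from the principal point sees the ray r / f radians off the axis. A picture is of the moment at which its call begins: read the wrist's pose just before it. camera_info takes no time and is no camera call; for the wrist camera it gives the pose at the moment of the call.
- env.close_job(): hands the job in; it is judged then, once.
Trained networks look in the newest picture that a camera, given by its name, has taken for a name from the list of things; names that differ only in an ending like _2 or _b are one class to them, and where a whole thing is asked for, a point or a joint stands for the part that bears it (a point fixed in the world has none). Each returns a list of dicts, best first, with "conf" (0 to 1); they miss things now and then, are a little off and sometimes report something else, mostly with a low value. They report only what shows in the picture. A call takes as long as a camera call.
- vision.find_in(query, camera): "box" ([left, top, right, bottom] in pixels, round what is visible of it).
- vision.mark_of(query, camera): "centre" ([column, row] in pixels: a listed point, or the origin of a listed thing).
The state is a dict: "clock": time; "joint_positions": joint angles; "joint_vel": joint speeds; "effort": joint torques, N m; "ee_pos": TCP position; "ee_rot": TCP orientation; "force": force on the tool from outside, world axes, zero at the start; "moment": the same for the moment, N m; "grip_width": finger opening in m; "grasp_force": force on a finger pad.
Only numpy, scipy, OpenCV 4.12 (cv2) and the standard library are available. Lean on these libraries where they do the work, as an engineer would, in place of code of your own. Each camera call takes 0.05 s, during which the arm holds its last target. There are 200 camera calls.

TASK

Close the culture jar: its lid was left lying half off the mouth while the dishes went in. Slide the lid across onto the mouth and turn it by its two upright lugs until it drops over the locating lugs in the jar's mouth and sits flush and level on the flange; only then push the raised vent button in the middle of the lid fully down to seal it. Do not knock the lid off the jar, and leave the other things on the bench where they are.

Things in the scene. Friction and masses are not known exactly. Their poses are not given: they have to be found in the camera images.
- jar: the culture jar: heavy round dark foot (144 mm across), clear round wall with dishes inside, aluminium flange ring round the mouth (132 mm outer diameter, mouth 104 mm), 100 mm tall in all; it stands firm and does not shift. Origin on the bench under its centre, z up
- jar_rim (a point): centre of the jar's mouth, at the height of the flange's flat top (100 mm above the bench); z up. Inside the mouth four equally spaced locating lugs, 7 mm wide, stand 7 mm in from the wall, 3.5 mm below the flange top; they slope down towards the middle
- lid: the loose round grey lid, 136 mm across, 260 g, starting about 40 mm off centre. Origin at the centre of its flat sealing face (underside of the plate), z out of its top. The edge is 6.5 mm thick, the flat deck 9 mm above the origin. On the deck two upright lugs for turning it lie along the lid's x axis on both sides of the middle: each from 26 to 56 mm out, 10 mm thick, 16 mm high
- plug_foot (a point): centre of the foot of the lid's plug, 12 mm below the sealing face; the plug is 100 mm across, with four equally spaced notches, 12 mm wide, out of sight beneath. It starts lying on the flange. On the mouth it rides on the locating lugs, about 6 mm too high, until a turn of up to 90 degrees, either way, brings notches over lugs; then it drops and turns no more
- vent_top (a point): centre of the top of the black vent button (25 mm wide) in the middle of the lid; open it stands 8 mm above the 41 mm wide boss round it (20 mm above the lid's origin), shut 1 mm
- vent (a joint): travel of the vent button into the lid, 0 = up (open), 0.007 m = fully down (shut); it stays where it is left and takes about 5 N to move
- timer: bystander: white bench timer, 68x64x22 mm, origin under its centre
- dish_a: bystander: petri dish 88 mm wide, 15 mm high, on the bench, origin under its centre
- forceps: bystander: fine forceps, 127 mm long, lying on the bench, origin under its centre
- marker: bystander: marker pen, 135 mm long, lying on the bench, origin under its centre
- cup_a: bystander: specimen cup with screw cap, 64 mm wide, 72 mm tall, origin under its centre
- cup_b: bystander: smaller specimen cup with white cap, 56 mm wide, 60 mm tall, origin under its centre

How it is judged:
On the way, in this order (a step that is already met when the one before it is completed fails the run):
1. the lid is dropped home over the locating lugs, level on the flange (z of lid in the frame of jar_rim below 0.002 m and horizontal distance between lid and jar_rim below 0.005 m and angle between lid's own z axis and vertical below 0.02 rad), for 0.2 s.
2. the vent button is pushed shut (value of joint vent above 0.0055 m), for 0.2 s.
At the end, for the whole second after the job is handed in: the lid lies on the jar's flange: its sealing face within 2 mm of the flange top, centred within 5 mm, level within 0.02 rad and at rest; the vent button is at least 5.5 mm of its 7 mm down (all of step 1 and value of joint vent above 0.0055 m and linear speed of lid below 0.01 m/s); the robot touches nothing.
It fails at once if the lid is knocked off the jar (z of lid in the frame of jar_rim below -0.03 m or angle between lid's own z axis and vertical above 0.5 rad).
It fails at once if a bystander is moved by more than 30 mm (distance of any of timer, dish_a, forceps, marker, cup_a, cup_b from where it was at the start of the episode above 0.03 m).
It also fails if it takes over 67 s, if anything falls off the work surface, if the arm or the gripper's body presses on something with over 40 N, if the wrist force passes 120 N, or if a joint passes its speed limit or range.

## Working session

There is one attempt and no reset: what is moved stays moved. The work goes in short steps, Python scripts to look and compute and a shell command to move; the robot and the scene stay as the last step left them, time stands still between calls to the robot, and variables do not carry over. Pictures are saved under pics/ and viewed, at most 10 in all, crops included, and the job is handed in when it is done.

```bash
mkdir -p pics; ls; cat > h.py <<'E'
from station import env, vision
import numpy as np, cv2
from scipy.spatial.transform import Rotation as R
def ray(cam,uv):
    i=vision.camera_info(cam); T=np.array(i["camera_from_world"]); f=200/np.tan(np.radians(i["vfov"]/2))
    d=np.array([uv[0]-i["cx"],uv[1]-i["cy"]])
    if cam=="wrist":
        r=np.hypot(*d); th=r/f; v=np.array([*(d/max(r,1e-9)*np.sin(th)),np.cos(th)])
    else: v=np.array([d[0]/f,d[1]/f,1.])
    Rm=T[:3,:3]; return -Rm.T@T[:3,3], Rm.T@v
def atz(cam,uv,z):
    o,v=ray(cam,uv); return o+v*(z-o[2])/v[2]
def proj(cam,p):
    i=vision.camera_info(cam); T=np.array(i["camera_from_world"]); f=200/np.tan(np.radians(i["vfov"]/2))
    q=T[:3,:3]@np.array(p)+T[:3,3]
    if cam=="wrist":
        r=np.hypot(q[0],q[1]); th=np.arctan2(r,q[2]); return np.array([i["cx"],i["cy"]])+f*th*q[:2]/r
    return np.array([i["cx"],i["cy"]])+f*q[:2]/q[2]
def save(cam,name):
    im=vision.grab_frame(cam); cv2.imwrite("pics/"+name,cv2.cvtColor(im,cv2.COLOR_RGB2BGR)); return im
def pose():
    s=env.read_state(); q=s["ee_rot"]; return np.array(s["ee_pos"]),R.from_quat([q[1],q[2],q[3],q[0]])
E
python3 - <<'E'
from h import *
np.set_printoptions(precision=4,suppress=True)
a=save("scene","s1.png"); b=save("side","d1.png")
cv2.imwrite("pics/both.png",cv2.cvtColor(np.vstack([a,b])[:, :],cv2.COLOR_RGB2BGR)) 
for c in("scene","side"):
    for q,z in(("jar",0),("jar_rim",.1),("lid",.112),("vent_top",.132)):
        for m in vision.mark_of(q,c)[:2]: print(c,q,m["conf"],m["centre"],atz(c,m["centre"],z))
p,r=pose(); print(p,r.as_matrix(),env.grip_point_offset,env.read_state()["clock"])
for c in("scene","side"): print(ray(c,(320,200)))
E
```

```text
pics
scene jar 0.76 [297.4, 226.3] [ 0.5279 -0.0304  0.    ]
scene jar_rim 0.7 [437.7, 245.3] [ 0.4725 -0.4009  0.1   ]
scene jar_rim 0.57 [300.5, 194.8] [ 0.5032 -0.0593  0.1   ]
scene lid 0.65 [299.6, 187.0] [ 0.5152 -0.0478  0.112 ]
scene vent_top 0.61 [301.4, 180.3] [ 0.511  -0.0562  0.132 ]
side jar 0.69 [317.8, 220.7] [ 0.5315 -0.0449  0.    ]
side jar_rim 0.78 [315.2, 181.4] [ 0.527  -0.0054  0.1   ]
side lid 0.76 [306.8, 189.1] [ 0.503  -0.0699  0.112 ]
side vent_top 0.61 [315.0, 175.3] [ 0.5256 -0.0329  0.132 ]
[ 0.1965 -0.5933  0.192 ] [[ 0.9493  0.3144 -0.    ]
 [ 0.3144 -0.9493  0.    ]
 [-0.     -0.     -1.    ]] 0.0187 0.5
(array([-0.324 , -0.6876,  0.5726]), array([ 0.7441,  0.5169, -0.4234]))
(array([ 0.4874, -1.055 ,  0.6422]), array([ 0.0432,  0.8673, -0.4959]))
```

View pics/s1.png

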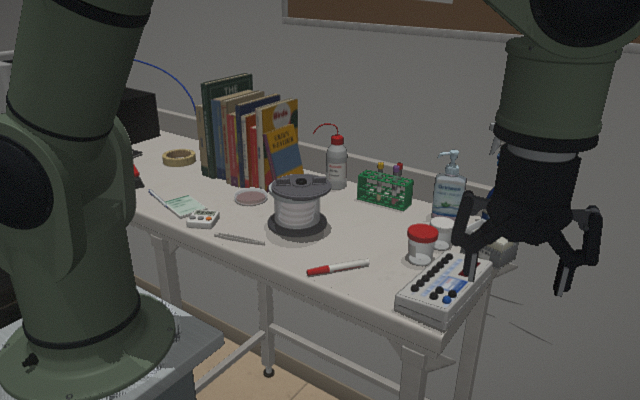

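View pics/d1.png

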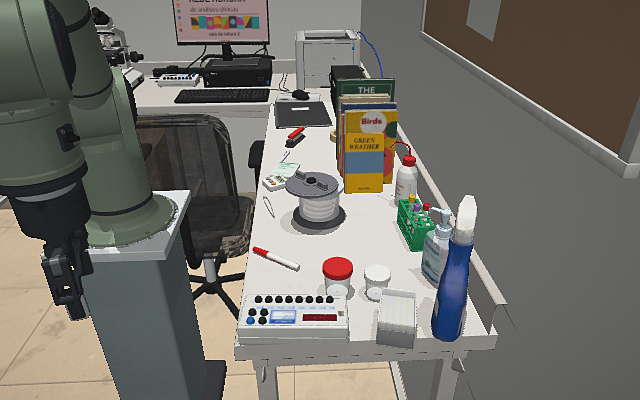

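The jar stands around (0.53, -0.03): in scene its foot is at (297,226), in side at (318,221). The lid is tilted and shifted on top. I'll move the wrist camera above it.

```bash
r='{"dp":[0.2,-0.2,-0.8],"rot":[0,0,0],"hand":-1}'; 
python3 -m pendant '[{"dp":[0.2,-0.2,-0.8],"rot":[0,0,0],"hand":-1},{"dp":[0.2,-0.2,-0.8],"rot":[0,0,0],"hand":-1},{"dp":[0.2,-0.2,-0.8],"rot":[0,0,0],"hand":-1},{"dp":[0.2,-0.2,-0.8],"rot":[0,0,0],"hand":-1},{"dp":[0.2,-0.2,-0.8],"rot":[0,0,0],"hand":-1}]'
python3 -m pendant '[{"dp":[0.7,-0.63,0],"rot":[0,0,0],"hand":-1},{"dp":[0.7,-0.63,0],"rot":[0,0,0],"hand":-1},{"dp":[0.7,-0.63,0],"rot":[0,0,0],"hand":-1},{"dp":[0.7,-0.63,0],"rot":[0,0,0],"hand":-1},{"dp":[0.7,-0.63,0],"rot":[0,0,0],"hand":-1}]'
python3 -m pendant '[{"dp":[0.7,-0.63,0],"rot":[0,0,0],"hand":-1},{"dp":[0.7,-0.63,0],"rot":[0,0,0],"hand":-1},{"dp":[0.7,-0.63,0],"rot":[0,0,0],"hand":-1},{"dp":[0.7,-0.63,0],"rot":[0,0,0],"hand":-1},{"dp":[0.7,-0.63,0],"rot":[0,0,0],"hand":-1}]'
python3 -m pendant '[{"dp":[0.7,-0.63,0],"rot":[0,0,0],"hand":-1},{"dp":[0.7,-0.63,0],"rot":[0,0,0],"hand":-1},{"dp":[0.7,-0.63,0],"rot":[0,0,0],"hand":-1},{"dp":[0.7,-0.63,0],"rot":[0,0,0],"hand":-1},{"dp":[0.7,-0.63,0],"rot":[0,0,0],"hand":-1}]'
python3 - <<'E'
from h import *
np.set_printoptions(precision=4,suppress=True)
p,r=pose(); print(p,r.as_matrix()[:,0])
save("wrist","w1.png")
for q,z in(("jar",0),("jar_rim",.1),("lid",.112),("vent_top",.132)):
    for m in vision.mark_of(q,"wrist")[:2]: print(q,m["conf"],m["centre"],atz("wrist",m["centre"],z))
print(ray("wrist",(320,200)))
E
```

```text
clock: 0.92
ee_pos: [0.2242, -0.5428, 0.3595]
ee_rot: [0.004, 0.987, 0.16, 0.002]
force: [0.3, -0.6, 0.2]
grip_width: 0.0853
grasp_force: 0.0
clock: 1.33
ee_pos: [0.3173, -0.3752, 0.3524]
ee_rot: [0.0, 0.987, 0.161, 0.001]
force: [1.1, 1.3, 1.7]
grip_width: 0.0852
grasp_force: 0.0
clock: 1.75
ee_pos: [0.4102, -0.2113, 0.3523]
ee_rot: [-0.0, 0.987, 0.161, 0.001]
force: [0.8, 0.7, -0.8]
grip_width: 0.0855
grasp_force: 0.0
clock: 2.17
ee_pos: [0.5032, -0.0473, 0.3521]
ee_rot: [-0.001, 0.987, 0.161, 0.0]
force: [-0.7, -0.1, -0.4]
grip_width: 0.0858
grasp_force: 0.0
[ 0.5032 -0.0473  0.3521] [0.9481 0.3179 0.0012]
lid 0.92 [324.5, 147.0] [ 0.5219 -0.052   0.112 ]
vent_top 0.77 [325.3, 153.2] [ 0.5165 -0.0554  0.132 ]
vent_top 0.47 [258.1, 189.2] [0.4418 0.0158 0.132 ]
(array([ 0.5693, -0.0302,  0.5335]), array([-0.2754, -0.0921, -0.9569]))
```

View pics/w1.png

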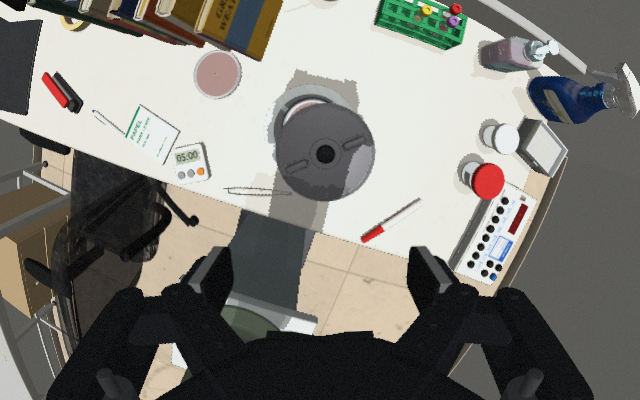

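Wrist picture: lid centre about (325,153), lugs at (298,167) and (353,140), and the flange and mouth show at its upper left, near (302,110). I'll go closer to measure it more finely.

```bash

python3 -m pendant '[{"dp":[0.24,-0.08,0.65],"rot":[0,0,0],"hand":-1},{"dp":[0.24,-0.08,0.65],"rot":[0,0,0],"hand":-1},{"dp":[0.24,-0.08,0.65],"rot":[0,0,0],"hand":-1},{"dp":[0.24,-0.08,0.65],"rot":[0,0,0],"hand":-1},{"dp":[0.24,-0.08,0.65],"rot":[0,0,0],"hand":-1}]'
python3 - <<'E'
from h import *
np.set_printoptions(precision=4,suppress=True)
p,r=pose(); print(p,r.as_matrix()[:,0],env.read_state()["joint_positions"])
im=save("wrist","w2.png")
for q,z in(("jar",0),("jar_rim",.1),("lid",.112),("vent_top",.132)):
    for m in vision.mark_of(q,"wrist")[:2]: print(q,m["conf"],m["centre"],atz("wrist",m["centre"],z))
# rectified top view at z=.112 and .1, 3px/mm... 2.5 px/mm, x up, y left
for z,n in((.1185,"t2.png"),):
    N=400;g=np.zeros((N,N,2),np.float32)
    for i in range(N):
        for j in range(N): g[i,j]=proj("wrist",(0.53+(200-i)/2000,-0.04+(200-j)/2000,z))
    t=cv2.remap(im,g[...,0],g[...,1],cv2.INTER_LINEAR); cv2.imwrite("pics/"+n,cv2.cvtColor(t,cv2.COLOR_RGB2BGR))
a=cv2.cvtColor(im,cv2.COLOR_RGB2BGR); b=cv2.imread("pics/t2.png")
cv2.imwrite("pics/c2.png",np.hstack([a[:,120:520],b]))
E
```

```text
clock: 2.83
ee_pos: [0.5409, -0.0221, 0.2187]
ee_rot: [-0.001, 0.987, 0.159, -0.003]
force: [-0.1, 0.1, -0.2]
grip_width: 0.0855
grasp_force: 0.0
[ 0.5409 -0.0221  0.2187] [ 0.9494  0.3139 -0.0048] [ 0.2677  0.3901 -0.4451  1.769   0.1907  1.0305 -1.4991]
jar 0.88 [318.2, 166.6] [ 0.5368 -0.0225  0.    ]
jar 0.45 [534.9, 168.3] [ 0.6495 -0.3468  0.    ]
lid 0.72 [338.7, 212.5] [ 0.5198 -0.0505  0.112 ]
vent_top 0.93 [339.4, 223.6] [ 0.5157 -0.0513  0.132 ]
vent_top 0.49 [415.4, 276.0] [ 0.4839 -0.1485  0.132 ]Traceback (most recent call last):
  File "<stdin>", line 11, in <module>
  File "h.py", line 14, in proj
    i=vision.camera_info(cam); T=np.array(i["camera_from_world"]); f=200/np.tan(np.radians(i["vfov"]/2))
ValueError: time passes only in moves, steps and waits
```

```bash

cat >> h.py <<'E'
_c={}
_ci=vision.camera_info
def info(cam):
    if cam not in _c: _c[cam]=_ci(cam)
    return _c[cam]
def projs(cam,P):
    i=info(cam); T=np.array(i["camera_from_world"]); f=200/np.tan(np.radians(i["vfov"]/2))
    q=np.asarray(P)@T[:3,:3].T+T[:3,3]
    if cam!="wrist": return np.array([i["cx"],i["cy"]])+f*q[...,:2]/q[...,2:]
    r=np.hypot(q[...,0],q[...,1]); th=np.arctan2(r,q[...,2]); return np.array([i["cx"],i["cy"]])+f*(th/r)[...,None]*q[...,:2]
def top(cam,im,z,c=(.53,-.04),N=400,s=2000):
    i,j=np.mgrid[:N,:N]; P=np.stack([c[0]+(N/2-i)/s,c[1]+(N/2-j)/s,z+0*i],-1)
    g=projs(cam,P).astype(np.float32); return cv2.remap(im,g[...,0],g[...,1],cv2.INTER_LINEAR)
E
python3 - <<'E'
from h import *
im=cv2.imread("pics/w2.png")
cv2.imwrite("pics/c2.png",np.hstack([im[:,120:520],top("wrist",im,.1185)]))
E
```

```text
(no output)
```

View pics/c2.png

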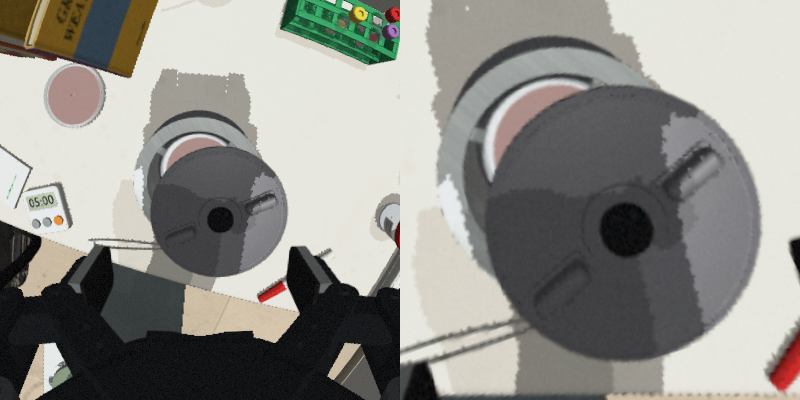

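The rectified view (right half) shows the lid edge as a 137 mm circle about (623,222), which is world (0.519, -0.0515). The lugs run from about (562,290) to (693,172). The flange arc and two locating lugs, at (476,133) and (597,80), are visible. Next I'll fit circles.

```bash
cat > fit.py <<'E'
from h import *
from scipy.optimize import differential_evolution
def circ(cam,im,z,rads,c0,arc,w=.02,z2=None):
    """rads: list of (radius,z). arc: (mid angle, half width)"""
    g=cv2.GaussianBlur(cv2.cvtColor(im,cv2.COLOR_BGR2GRAY).astype(np.float32),(0,0),1.0)
    th=np.linspace(arc[0]-arc[1],arc[0]+arc[1],120)
    def f(c):
        s=0
        for r,zz in rads:
            v=[]
            for d in(-.0015,.0015):
                P=np.stack([c[0]+(r+d)*np.cos(th),c[1]+(r+d)*np.sin(th),zz+0*th],-1)
                u=projs(cam,P).astype(np.float32); v.append(cv2.remap(g,u[:,0][None],u[:,1][None],cv2.INTER_LINEAR)[0])
            s+=np.mean(np.minimum(abs(v[1]-v[0]),25))
        return -s
    o=differential_evolution(f,[(c0[0]-w,c0[0]+w),(c0[1]-w,c0[1]+w)],seed=0,tol=1e-6); return o.x,o.fun
E
python3 - <<'E'
from fit import *
im=cv2.imread("pics/w2.png")
c=np.array([.519,-.0515]); print("lid",circ("wrist",im,0,[(.068,.1185)],c,(0,np.pi)))
for rr in([(.066,.1)],[(.052,.1)],[(.066,.1),(.052,.1)],[(.072,.0)],[(.066,.1),(.052,.1)]):
    print(rr,circ("wrist",im,0,rr,(.54,-.02),(np.radians(58),np.radians(65 if rr[0][0]>.06 else 45))))
print("vent",circ("wrist",im,0,[(.0125,.132)],(.517,-.0515),(0,np.pi),.01))
E
```

```text
lid (array([ 0.51866619, -0.05030626]), np.float64(-24.415071487426758))
[(0.066, 0.1)] (array([ 0.52576843, -0.03327505]), np.float64(-24.02031707763672))
[(0.052, 0.1)] (array([ 0.54059457, -0.02182552]), np.float64(-24.541120529174805))
[(0.066, 0.1), (0.052, 0.1)] (array([ 0.53988344, -0.02203919]), np.float64(-45.468849182128906))
[(0.072, 0.0)] (array([ 0.53319626, -0.02030765]), np.float64(-19.44756317138672))
[(0.066, 0.1), (0.052, 0.1)] (array([ 0.53988344, -0.02203919]), np.float64(-45.468849182128906))
vent (array([ 0.52017263, -0.05120949]), np.float64(-25.0))
```

```bash

python3 -m pendant '[{"dp":[-0.07,0.29,0],"rot":[0,0,-0.5],"hand":-1},{"dp":[-0.07,0.29,0],"rot":[0,0,-0.5],"hand":-1},{"dp":[-0.07,0.29,0],"rot":[0,0,-0.5],"hand":-1},{"dp":[-0.07,0.29,0],"rot":[0,0,-0.5],"hand":-1},{"dp":[-0.07,0.29,0],"rot":[0,0,-0.5],"hand":-1}]' |head -3
python3 -m pendant '[{"dp":[0,0,0],"rot":[0,0,-0.46],"hand":-1},{"dp":[0,0,0],"rot":[0,0,-0.46],"hand":-1},{"dp":[0,0,0],"rot":[0,0,-0.46],"hand":-1},{"dp":[0,0,0],"rot":[0,0,-0.46],"hand":-1},{"dp":[0,0,0],"rot":[0,0,-0.46],"hand":-1}]' |head -3
python3 -m pendant '[{"dp":[0,0,0],"rot":[0,0,-0.46],"hand":-1},{"dp":[0,0,0],"rot":[0,0,-0.46],"hand":-1},{"dp":[0,0,0],"rot":[0,0,-0.46],"hand":-1},{"dp":[0,0,0],"rot":[0,0,-0.46],"hand":-1},{"dp":[0,0,0],"rot":[0,0,-0.46],"hand":-1}]' |head -3
python3 -m pendant '[{"dp":[0,0,0],"rot":[0,0,-0.47],"hand":-1},{"dp":[0,0,0],"rot":[0,0,-0.47],"hand":-1},{"dp":[0,0,0],"rot":[0,0,-0.47],"hand":-1},{"dp":[0,0,0],"rot":[0,0,-0.47],"hand":-1},{"dp":[0,0,0],"rot":[0,0,-0.47],"hand":-1}]' |head -3
python3 - <<'E'
from fit import *
np.set_printoptions(precision=4,suppress=True)
p,r=pose(); print(p,r.as_matrix(),env.read_state()["joint_positions"])
save("wrist","w3.png")
im=cv2.imread("pics/w3.png")
print("lid",circ("wrist",im,0,[(.068,.1185)],(.519,-.051),(0,np.pi)))
print("vent",circ("wrist",im,0,[(.0125,.132)],(.519,-.0515),(0,np.pi),.01))
for rr in([(.066,.1)],[(.052,.1)],[(.066,.1),(.052,.1)]):
    print(rr,circ("wrist",im,0,rr,(.54,-.022),(np.radians(58),np.radians(50)),.008))
# overlay
th=np.linspace(0,6.283,200)
for c,rr,z,col in(((.5395,-.022),.066,.1,(0,0,255)),((.5395,-.022),.052,.1,(0,255,255)),((.519,-.051),.068,.1185,(0,255,0))):
    P=np.stack([c[0]+rr*np.cos(th),c[1]+rr*np.sin(th),z+0*th],-1); cv2.polylines(im,[projs("wrist",P).round().astype(int).reshape(-1,1,2)],True,col,1)
a=np.radians(-48.2);P=[(.519+s*np.cos(a),-.051+s*np.sin(a),.137) for s in(.026,.056)]
cv2.polylines(im,[projs("wrist",P).round().astype(int).reshape(-1,1,2)],False,(255,0,255),1)
cv2.imwrite("pics/c3.png",cv2.resize(im[60:360,150:500],None,fx=2,fy=2)[:600,:700])
E
```

```text
clock: 3.5
ee_pos: [0.5474, -0.0823, 0.2234]
ee_rot: [0.001, 0.911, 0.412, 0.001]
clock: 3.92
ee_pos: [0.5474, -0.0819, 0.2232]
ee_rot: [0.001, 0.787, 0.617, 0.0]
clock: 4.33
ee_pos: [0.5473, -0.0816, 0.2228]
ee_rot: [0.001, 0.619, 0.786, 0.0]
clock: 4.75
ee_pos: [0.5473, -0.0815, 0.2224]
ee_rot: [0.0, 0.409, 0.912, -0.0]
[ 0.5473 -0.0815  0.2224] [[-0.6649  0.7469  0.0004]
 [ 0.7469  0.6649 -0.0003]
 [-0.0005  0.0001 -1.    ]] [ 0.6609  0.4922 -0.8685  1.7256  0.4132  1.1177  0.3931]
lid (array([ 0.5178, -0.0508]), np.float64(-24.23236083984375))
vent (array([ 0.5165, -0.0494]), np.float64(-25.0))
[(0.066, 0.1)] (array([ 0.5375, -0.0233]), np.float64(-4.632327079772949))
[(0.052, 0.1)] (array([ 0.5379, -0.0205]), np.float64(-25.0))
[(0.066, 0.1), (0.052, 0.1)] (array([ 0.5383, -0.0198]), np.float64(-28.980358123779297))
```

View pics/c3.png

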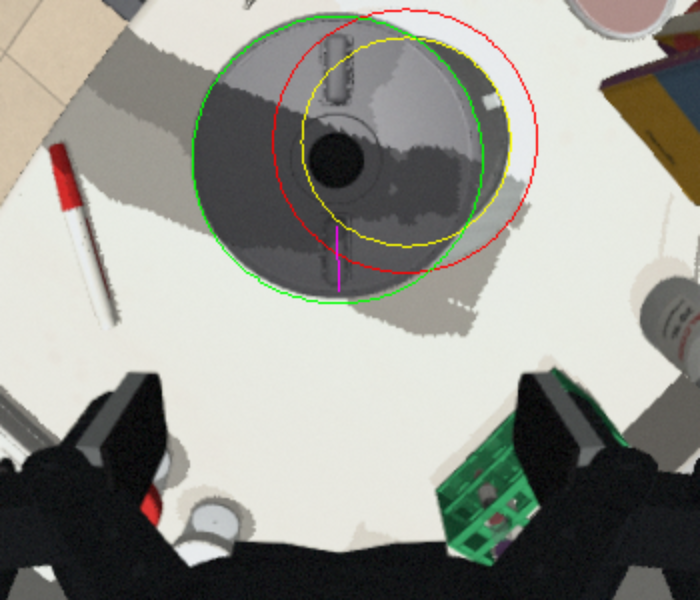

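The overlay matches the picture: the lid circle (green), mouth (yellow) and near lug (magenta) are all within about 2 mm. I'll descend on the near lug and grip it.

```bash

python3 -m pendant '[{"dp":[0.01,-0.005,0.2],"rot":[0,0,0],"hand":-1},{"dp":[0.01,-0.005,0.38],"rot":[0,0,0],"hand":-0.4},{"dp":[0.01,-0.005,0.44],"rot":[0,0,0],"hand":-0.4},{"dp":[0.01,-0.005,0.48],"rot":[0,0,0],"hand":-0.4},{"dp":[0.01,-0.005,0.48],"rot":[0,0,0],"hand":-0.4}]' 40
python3 -m pendant '[{"dp":[0,0,0],"rot":[0,0,0],"hand":-0.3},{"dp":[0,0,0],"rot":[0,0,0],"hand":-0.2},{"dp":[0,0,0],"rot":[0,0,0],"hand":0},{"dp":[0,0,0],"rot":[0,0,0],"hand":0.3},{"dp":[0,0,0],"rot":[0,0,0],"hand":0.5}]' 30
python3 -m pendant '[{"dp":[0,0,0],"rot":[0,0,0],"hand":0.6},{"dp":[0,0,0],"rot":[0,0,0],"hand":0.7},{"dp":[0,0,0],"rot":[0,0,0],"hand":0.8},{"dp":[0,0,0],"rot":[0,0,0],"hand":1},{"dp":[0,0,0],"rot":[0,0,0],"hand":1}]' 30
```

```text
clock: 5.22
ee_pos: [0.5451, -0.0801, 0.1257]
ee_rot: [-0.0, 0.41, 0.912, -0.0]
force: [-0.0, -0.6, -0.5]
grip_width: 0.0596
grasp_force: 0.0
clock: 5.63
ee_pos: [0.5455, -0.0804, 0.1266]
ee_rot: [0.0, 0.409, 0.912, 0.0]
force: [-1.1, 1.1, -0.0]
grip_width: 0.0216
grasp_force: 0.0
clock: 6.05
ee_pos: [0.5451, -0.0803, 0.126]
ee_rot: [-0.0, 0.409, 0.913, 0.0]
force: [0.8, -0.5, 0.2]
grip_width: 0.0003
grasp_force: 0.0
```

```bash

python3 - <<'E'
from fit import *
save("wrist","w4.png");im=cv2.imread("pics/w4.png")
b=cv2.cvtColor(vision.grab_frame("side"),cv2.COLOR_RGB2BGR); c=cv2.cvtColor(vision.grab_frame("scene"),cv2.COLOR_RGB2BGR)
cv2.imwrite("pics/c4.png",np.hstack([cv2.resize(im[60:360,170:470],None,fx=1.5,fy=1.5)[:450],cv2.resize(np.vstack([b[140:240,260:410],c[140:240,230:380]]),(350,450),interpolation=cv2.INTER_CUBIC)]))
E
```

```text
(no output)
```

View pics/c4.png

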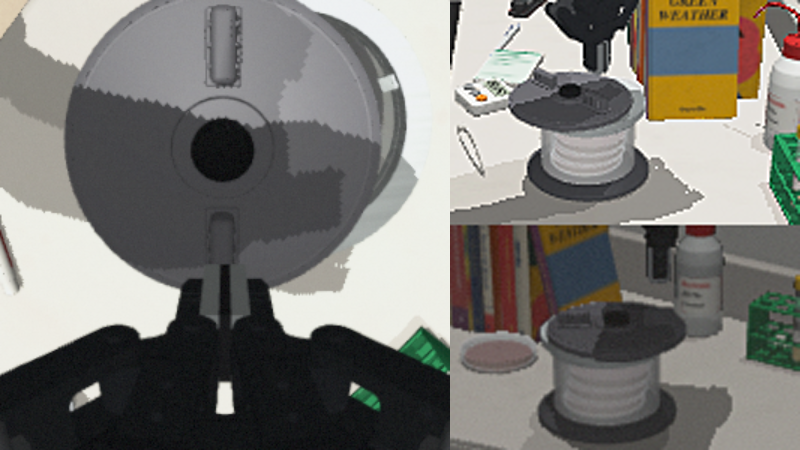

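```bash

python3 - <<'E'
from h import *
np.set_printoptions(precision=1,suppress=True)
p,r=pose(); print(p)
for c in("side","scene","wrist"): print(c,projs(c,np.array([p,[.5455,-.081,.137],[.518,-.0505,.132],[.539,-.021,.1]])).tolist(), info(c)["vfov"])
for c in("scene","side"):
    im=vision.grab_frame(c); print(c,vision.mark_of("lid",c)[:1],vision.mark_of("vent_top",c)[:1])
E
python3 - <<'E'
import cv2,numpy as np
E
```

```text
[ 0.5 -0.1  0.1]
side [[323.58789228085624, 185.6727120879531], [323.75009461826545, 181.89732409168573], [312.3155938497389, 178.45594246747027], [319.9597472779373, 183.96883122762446]] 48.91019490020606
scene [[318.9085528750044, 180.46748018552134], [319.3082035090981, 175.9928530974928], [301.2350271876658, 178.75463508958586], [296.6600720810805, 185.70939343191066]] 43.122326339802726
wrist [[319.35527239138645, 224.55781886745183], [318.9464029573376, 232.5056701659424], [318.53847488924157, 162.75651127420514], [370.87742321763346, 143.38673516359316]] 65.70646984690485
scene [{'centre': [301.0, 185.9], 'conf': 0.84}] [{'centre': [300.3, 176.3], 'conf': 0.45}]
side [{'centre': [308.6, 184.2], 'conf': 0.69}] [{'centre': [313.2, 175.3], 'conf': 0.44}]
```

```bash

python3 - <<'E'
from h import *
print([projs(c,np.array([[.196,-.593,.192],[.196,-.593,.205]])).round().tolist() for c in("scene","side")])
s=cv2.imread("pics/s1.png"); d=cv2.imread("pics/d1.png")
b=cv2.cvtColor(vision.grab_frame("side"),cv2.COLOR_RGB2BGR); c=cv2.cvtColor(vision.grab_frame("scene"),cv2.COLOR_RGB2BGR)
p,_=pose()
for im,n,q in((b,"side",p),(c,"scene",p),(s,"scene",[.196,-.593,.192]),(d,"side",[.196,-.593,.192])):
    u=projs(n,np.array(q)).round().astype(int); im[u[1],u[0]]=(0,0,255); im[u[1],u[0]+1]=(0,0,255)
f=lambda im,x,y,w,h,k: cv2.resize(im[y:y+h,x:x+w],(w*k,h*k),interpolation=cv2.INTER_NEAREST)
t=np.hstack([f(b,270,130,100,75,4),f(c,270,130,100,75,4)])
o=np.hstack([f(s,450,170,200,150,2)[:,:400] if s.shape[1]>=650 else cv2.resize(s[170:320,440:640],(400,300)),f(d,0,200,200,150,2)])
cv2.imwrite("pics/c5.png",np.vstack([t,o]))
E
```

```text
[[[505.0, 322.0], [507.0, 313.0]], [[95.0, 323.0], [93.0, 316.0]]]
```

View pics/c5.png

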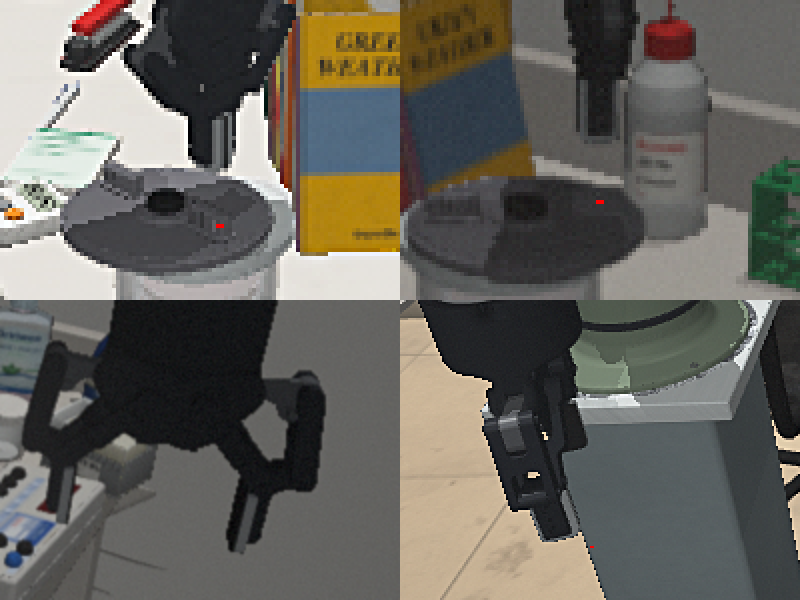

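```bash

python3 - <<'E'
from h import *
p,_=pose()
for dz in(.03,.035,.04,.045): print(dz,[projs(c,p+[0,0,dz]).round(1).tolist() for c in("side","scene","wrist")])
E
```

```text
0.03 [[323.6, 174.9], [319.0, 168.1], [319.3, 244.7]]
0.035 [[323.6, 173.1], [319.0, 166.0], [319.3, 248.7]]
0.04 [[323.6, 171.3], [319.0, 164.0], [319.3, 253.0]]
0.045 [[323.6, 169.5], [319.1, 161.9], [319.3, 257.5]]
```

The picture shows the true fingertips, at about side (323,171) and scene (319,165), some 38 mm above the reported TCP (red). Sideways they agree. I'll treat the TCP as 38 mm beyond the fingertips, so I open, go 38 mm lower and grip again, watching the force.

```bash

python3 -m pendant '[{"dp":[0,0,0],"rot":[0,0,0],"hand":-0.3},{"dp":[0,0,0],"rot":[0,0,0],"hand":-0.3},{"dp":[0,0,0],"rot":[0,0,0],"hand":-0.3},{"dp":[0,0,0],"rot":[0,0,0],"hand":-0.3},{"dp":[0,0,0],"rot":[0,0,0],"hand":-0.3}]' 30
python3 -m pendant '[{"dp":[0,0,0.05],"rot":[0,0,0],"hand":-0.3},{"dp":[0,0,0.1],"rot":[0,0,0],"hand":-0.3},{"dp":[0,0,0.15],"rot":[0,0,0],"hand":-0.3},{"dp":[0,0,0.18],"rot":[0,0,0],"hand":-0.3},{"dp":[0,0,0.18],"rot":[0,0,0],"hand":-0.3}]' 30
python3 -m pendant '[{"dp":[0,0,0],"rot":[0,0,0],"hand":0},{"dp":[0,0,0],"rot":[0,0,0],"hand":0.2},{"dp":[0,0,0],"rot":[0,0,0],"hand":0.3},{"dp":[0,0,0],"rot":[0,0,0],"hand":0.4},{"dp":[0,0,0],"rot":[0,0,0],"hand":0.5}]' 30
python3 -m pendant '[{"dp":[0,0,0],"rot":[0,0,0],"hand":0.6},{"dp":[0,0,0],"rot":[0,0,0],"hand":0.7},{"dp":[0,0,0],"rot":[0,0,0],"hand":0.8},{"dp":[0,0,0],"rot":[0,0,0],"hand":1},{"dp":[0,0,0],"rot":[0,0,0],"hand":1}]' 30
```

```text
clock: 7.02
ee_pos: [0.5451, -0.0802, 0.126]
ee_rot: [-0.0, 0.409, 0.913, 0.0]
force: [-0.9, -0.0, 0.5]
grip_width: 0.0553
grasp_force: 0.0
clock: 7.43
ee_pos: [0.5442, -0.0801, 0.0881]
ee_rot: [-0.001, 0.409, 0.913, -0.0]
force: [-0.7, 0.7, -0.1]
grip_width: 0.0553
grasp_force: 0.0
clock: 7.85
ee_pos: [0.5453, -0.0803, 0.0903]
ee_rot: [0.0, 0.409, 0.913, 0.0]
force: [0.1, 0.9, 0.7]
grip_width: 0.0211
grasp_force: 0.0
clock: 8.27
ee_pos: [0.5451, -0.0804, 0.0901]
ee_rot: [0.0, 0.409, 0.913, -0.0]
force: [-0.4, -1.0, 2.3]
grip_width: 0.0087
grasp_force: 31.3
```

```bash

python3 -m pendant '[{"dp":[0,0,0],"rot":[0,0,0],"hand":0.5},{"dp":[0,0,0],"rot":[0,0,0],"hand":0.5},{"dp":[0,0,0],"rot":[0,0,0],"hand":0.5},{"dp":[0,0,0.02],"rot":[0,0,0],"hand":0.5},{"dp":[0,0,0.02],"rot":[0,0,0],"hand":0.5}]' 30
python3 -m pendant '[{"dp":[0,0,0],"rot":[0,0,0],"hand":0.7},{"dp":[0,0,0],"rot":[0,0,0],"hand":0.8},{"dp":[0,0,0],"rot":[0,0,0],"hand":1},{"dp":[0,0,0],"rot":[0,0,0],"hand":1},{"dp":[0,0,0],"rot":[0,0,0],"hand":1}]' 40
python3 - <<'E'
from fit import *
np.set_printoptions(precision=4,suppress=True)
p,r=pose(); print(p,r.as_matrix()[:,0])
save("wrist","w5.png");im=cv2.imread("pics/w5.png")
a=np.radians(131.7)
print("lid",circ("wrist",im,0,[(.068,.1185)],(.518,-.0505),(a,2.0)))
print("vent",circ("wrist",im,0,[(.0125,.132)],(.518,-.05),(0,np.pi),.01))
E
```

```text
clock: 8.68
ee_pos: [0.5448, -0.0803, 0.0853]
ee_rot: [-0.0, 0.409, 0.913, -0.0]
force: [-0.1, -0.1, -0.9]
grip_width: 0.0214
grasp_force: 0.0
clock: 9.1
ee_pos: [0.545, -0.0802, 0.0859]
ee_rot: [-0.0, 0.409, 0.913, -0.0]
force: [-1.0, 0.2, -1.6]
grip_width: 0.0085
grasp_force: 40.5
[ 0.545  -0.0802  0.0859] [-0.6655  0.7464  0.0003]
lid (array([ 0.5183, -0.0479]), np.float64(-23.184513092041016))
vent (array([ 0.5181, -0.0491]), np.float64(-25.0))
```

Gripped: 40 N at 8.5 mm opening, with no contact on the deck. Now I slide the lid onto the mouth.

```bash

python3 -m pendant '[{"dp":[0.006,0.03,-0.005],"rot":[0,0,0],"hand":1},{"dp":[0.012,0.06,-0.005],"rot":[0,0,0],"hand":1},{"dp":[0.02,0.1,-0.005],"rot":[0,0,0],"hand":1},{"dp":[0.03,0.14,-0.005],"rot":[0,0,0],"hand":1},{"dp":[0.036,0.17,-0.005],"rot":[0,0,0],"hand":1}]' 40
python3 - <<'E'
from fit import *
np.set_printoptions(precision=4,suppress=True)
p,r=pose(); print(p,r.as_matrix()[:,0])
save("wrist","w6.png");im=cv2.imread("pics/w6.png")
a=np.radians(131.7)
print("lid",circ("wrist",im,0,[(.068,.1185)],(.538,-.0205),(a,2.0)))
print("vent",circ("wrist",im,0,[(.0125,.132)],(.538,-.0205),(0,np.pi),.01))
E
```

```text
clock: 9.57
ee_pos: [0.5665, -0.0508, 0.087]
ee_rot: [0.0, 0.409, 0.913, 0.0]
force: [0.4, -0.4, -3.1]
grip_width: 0.0087
grasp_force: 40.3
[ 0.5665 -0.0508  0.087 ] [-0.6662  0.7458  0.0002]
lid (array([ 0.5394, -0.0201]), np.float64(-24.884342193603516))
vent (array([ 0.5383, -0.018 ]), np.float64(-25.0))
```

```bash

python3 -m pendant '[{"dp":[0,0,0.01],"rot":[0,0,0],"hand":1},{"dp":[0,0,0.015],"rot":[0,0,0],"hand":1},{"dp":[0,0,0.02],"rot":[0,0,0],"hand":1},{"dp":[0,0,0.02],"rot":[0,0,0],"hand":1}]' 40
python3 -m pendant '[{"dp":[0,0,0.005],"rot":[0,0,0],"hand":1},{"dp":[0,0,0.01],"rot":[0,0,0],"hand":1},{"dp":[0,0,0.015],"rot":[0,0,0],"hand":1},{"dp":[0,0,0.015],"rot":[0,0,0],"hand":1}]' 40
python3 - <<'E'
from h import *
s=env.read_state(); print(s["force"],s["moment"])
E
```

```text
clock: 9.95
ee_pos: [0.5654, -0.0527, 0.0827]
ee_rot: [-0.0, 0.409, 0.912, -0.0]
force: [0.3, -0.1, -3.0]
grip_width: 0.0087
grasp_force: 40.3
clock: 10.28
ee_pos: [0.5658, -0.0525, 0.0801]
ee_rot: [0.0, 0.409, 0.912, -0.0]
force: [-2.2, -2.0, 1.8]
grip_width: 0.0089
grasp_force: 41.0
[-2.20600006 -2.02999465  1.80560832] [-0.33945709  0.2199267   0.01013748]
```

```bash

python3 -m pendant '[{"dp":[0,0,0.005],"rot":[0,0,0],"hand":1},{"dp":[0,0,0.01],"rot":[0,0,0],"hand":1},{"dp":[0,0,0.01],"rot":[0,0,0],"hand":1}]' 60
python3 - <<'E'
from h import *
s=env.read_state(); print(s["force"],s["moment"],s["ee_pos"])
E
```

```text
clock: 10.53
ee_pos: [0.5662, -0.0527, 0.0795]
ee_rot: [0.001, 0.409, 0.912, -0.0]
force: [-8.4, -4.4, 26.8]
grip_width: 0.0079
grasp_force: 66.8
[-8.36457587 -4.43519518 26.78949246] [-0.65659841  1.95535266  0.04915943] [ 0.5662112  -0.05268009  0.07946581]
```

```bash

python3 -m pendant '[{"dp":[0,-0.011,-0.006],"rot":[0,0,0.05],"hand":1},{"dp":[0.001,-0.021,-0.006],"rot":[0,0,0.1],"hand":1},{"dp":[0.003,-0.032,-0.006],"rot":[0,0,0.15],"hand":1},{"dp":[0.004,-0.043,-0.006],"rot":[0,0,0.2],"hand":1},{"dp":[0.007,-0.053,-0.006],"rot":[0,0,0.25],"hand":1}]' 60
python3 - <<'E'
from h import *
s=env.read_state(); print(s["force"],s["moment"],s["ee_pos"])
E
```

```text
clock: 10.95
ee_pos: [0.5569, -0.0578, 0.0795]
ee_rot: [0.0, 0.525, 0.851, 0.0]
force: [-2.5, 0.5, 3.4]
grip_width: 0.0083
grasp_force: 63.7
[-2.51672244  0.53359542  3.42596631] [0.48808588 0.46250625 0.34454674] [ 0.55689408 -0.05779791  0.07949315]
```

```bash

python3 -m pendant '[{"dp":[0,-0.011,0.003],"rot":[0,0,0.05],"hand":1},{"dp":[0.001,-0.021,0.003],"rot":[0,0,0.1],"hand":1},{"dp":[0.003,-0.032,0.003],"rot":[0,0,0.15],"hand":1},{"dp":[0.004,-0.043,0.003],"rot":[0,0,0.2],"hand":1},{"dp":[0.007,-0.053,0.003],"rot":[0,0,0.25],"hand":1}]' 60
python3 - <<'E'
from h import *
s=env.read_state(); print(s["force"],s["moment"],s["ee_pos"])
E
```

```text
clock: 11.37
ee_pos: [0.5467, -0.0617, 0.0786]
ee_rot: [-0.0, 0.632, 0.775, 0.0]
force: [0.2, 0.9, -4.1]
grip_width: 0.0081
grasp_force: 62.8
[ 0.20424175  0.87027853 -4.09654329] [-0.13556718 -0.02569716  0.05388427] [ 0.54667255 -0.06170134  0.07863978]
```

Upward force is gone (-4 N, the lid hangs in the grip) at a lower height, so the notches may be over the lugs. I'll push down gently.

```bash

python3 -m pendant '[{"dp":[0,0,0.005],"rot":[0,0,0],"hand":1},{"dp":[0,0,0.01],"rot":[0,0,0],"hand":1},{"dp":[0,0,0.01],"rot":[0,0,0],"hand":1}]' 60
python3 - <<'E'
from h import *
s=env.read_state(); print(s["force"],s["moment"],s["ee_pos"])
E
```

```text
clock: 11.62
ee_pos: [0.5468, -0.0617, 0.0764]
ee_rot: [-0.0, 0.63, 0.776, -0.0]
force: [-0.1, -0.9, -3.5]
grip_width: 0.0081
grasp_force: 62.8
[-0.13333425 -0.88249519 -3.50612229] [-0.16804684 -0.03051137 -0.00452704] [ 0.54680666 -0.06169629  0.07636984]
```

```bash

python3 -m pendant '[{"dp":[0,0,0.005],"rot":[0,0,0],"hand":1},{"dp":[0,0,0.01],"rot":[0,0,0],"hand":1},{"dp":[0,0,0.013],"rot":[0,0,0],"hand":1},{"dp":[0,0,0.013],"rot":[0,0,0],"hand":1}]' 60
python3 - <<'E'
from h import *
s=env.read_state(); print(s["force"],s["moment"],s["ee_pos"])
E
```

```text
clock: 11.95
ee_pos: [0.5468, -0.0619, 0.074]
ee_rot: [0.0, 0.631, 0.776, -0.0]
force: [-0.6, -1.0, -1.7]
grip_width: 0.0081
grasp_force: 63.1
[-0.58462595 -1.03651802 -1.73729795] [-0.19062977 -0.06011431  0.04604958] [ 0.54684922 -0.06188445  0.07398041]
```

```bash

python3 -m pendant '[{"dp":[0,0,0.003],"rot":[0,0,0],"hand":1},{"dp":[0,0,0.003],"rot":[0,0,0],"hand":0.5},{"dp":[0,0,0.003],"rot":[0,0,0],"hand":0.4},{"dp":[0,0,0.003],"rot":[0,0,0],"hand":0.4},{"dp":[0,0,0.003],"rot":[0,0,0],"hand":0.4}]' 30
python3 -m pendant '[{"dp":[0,0,-0.08],"rot":[0,0,0],"hand":0.4},{"dp":[0,0,-0.2],"rot":[0,0,0],"hand":0.4},{"dp":[0,0,-0.4],"rot":[0,0,0],"hand":0.6},{"dp":[-0.1,0,-0.6],"rot":[0,0,0],"hand":1},{"dp":[-0.1,0,-0.65],"rot":[0,0,0],"hand":1}]' 30
python3 - <<'E'
from fit import *
np.set_printoptions(precision=4,suppress=True)
p,r=pose(); print(p,r.as_matrix()[:,0])
save("wrist","w7.png");im=cv2.imread("pics/w7.png")
for z in(.1065,.1125): print("lid",z,circ("wrist",im,0,[(.068,z)],(.538,-.0205),(0,np.pi)))
print("vent",circ("wrist",im,0,[(.0125,.12)],(.538,-.0205),(0,np.pi),.01))
b=cv2.cvtColor(vision.grab_frame("side"),cv2.COLOR_RGB2BGR); c=cv2.cvtColor(vision.grab_frame("scene"),cv2.COLOR_RGB2BGR)
f=lambda im,x,y,w,h,k: cv2.resize(im[y:y+h,x:x+w],(w*k,h*k),interpolation=cv2.INTER_CUBIC)
t=np.hstack([f(b,270,150,100,75,4),f(c,250,150,100,75,4)])
cv2.imwrite("pics/c7.png",np.vstack([t,cv2.resize(im[60:285,120:520],(534,300)) if 0 else np.hstack([im[50:350,120:520],top("wrist",im,.1065,(.54,-.02),400)[50:350]])]))
E
```

```text
clock: 12.37
ee_pos: [0.5469, -0.0617, 0.0734]
ee_rot: [0.0, 0.631, 0.776, 0.0]
force: [-0.1, 0.3, 0.3]
grip_width: 0.0254
grasp_force: 0.0
clock: 12.78
ee_pos: [0.5528, -0.0834, 0.2081]
ee_rot: [0.002, 0.632, 0.775, 0.001]
force: [0.6, -1.1, 0.5]
grip_width: -0.0001
grasp_force: 0.0
[ 0.5528 -0.0834  0.2081] [-0.2017  0.9794 -0.0024]
lid 0.1065 (array([ 0.5389, -0.0202]), np.float64(-25.0))
lid 0.1125 (array([ 0.5389, -0.0205]), np.float64(-24.915189743041992))
vent (array([ 0.5393, -0.0204]), np.float64(-25.0))
```

View pics/c7.png

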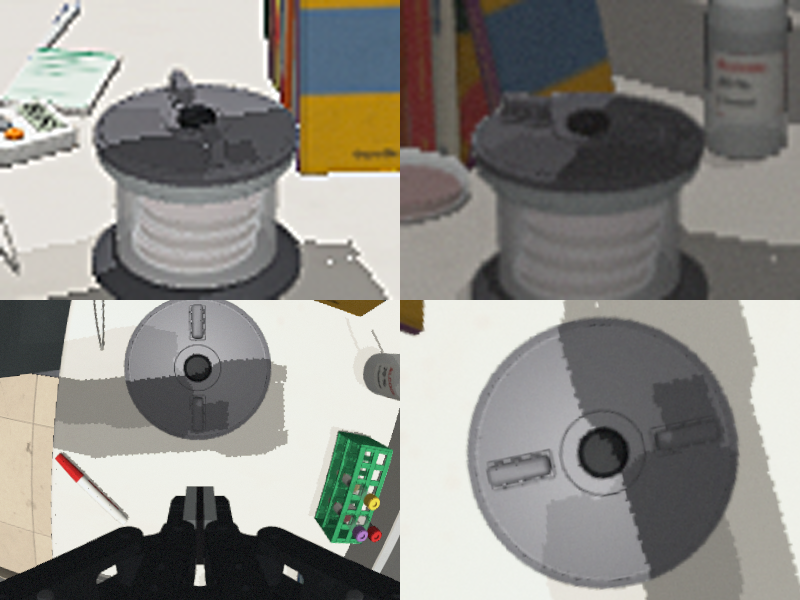

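The lid sits flush and centred at (0.539, -0.020): side and scene show it resting evenly on the flange, with the button still up. Now the closed fingers go over the button and press.

```bash

python3 -m pendant '[{"dp":[0.15,-0.003,0],"rot":[0,0,0],"hand":1},{"dp":[0.3,-0.003,0],"rot":[0,0,0],"hand":1},{"dp":[0.325,-0.003,0.1],"rot":[0,0,0],"hand":1},{"dp":[0.325,-0.003,0.25],"rot":[0,0,0],"hand":1},{"dp":[0.325,-0.003,0.4],"rot":[0,0,0],"hand":1}]' 30
python3 -m pendant '[{"dp":[0,0,0.05],"rot":[0,0,0],"hand":1},{"dp":[0,0,0.1],"rot":[0,0,0],"hand":1},{"dp":[0,0,0.15],"rot":[0,0,0],"hand":1},{"dp":[0,0,0.17],"rot":[0,0,0],"hand":1},{"dp":[0,0,0.17],"rot":[0,0,0],"hand":1}]' 30
```

```text
clock: 13.35
ee_pos: [0.5366, -0.0168, 0.1219]
ee_rot: [-0.0, 0.63, 0.776, 0.0]
force: [0.7, -0.7, -0.6]
grip_width: 0.0
grasp_force: 0.0
clock: 13.77
ee_pos: [0.537, -0.0178, 0.0891]
ee_rot: [-0.0, 0.631, 0.776, -0.0]
force: [-0.3, 0.3, -0.6]
grip_width: -0.0
grasp_force: 0.0
```

```bash

python3 -m pendant '[{"dp":[-0.014,0.007,0.01],"rot":[0,0,0],"hand":1},{"dp":[-0.014,0.007,0.02],"rot":[0,0,0],"hand":1},{"dp":[-0.014,0.007,0.02],"rot":[0,0,0],"hand":1}]' 30
python3 -m pendant '[{"dp":[0,0,0.005],"rot":[0,0,0],"hand":1},{"dp":[0,0,0.01],"rot":[0,0,0],"hand":1},{"dp":[0,0,0.015],"rot":[0,0,0],"hand":1},{"dp":[0,0,0.015],"rot":[0,0,0],"hand":1}]' 30
```

```text
clock: 14.02
ee_pos: [0.5393, -0.0206, 0.0856]
ee_rot: [0.0, 0.631, 0.775, 0.0]
force: [-0.0, -0.3, 0.1]
grip_width: 0.0
grasp_force: 0.0
clock: 14.35
ee_pos: [0.539, -0.0203, 0.0823]
ee_rot: [-0.0, 0.631, 0.776, -0.0]
force: [-0.1, -0.0, -0.4]
grip_width: 0.0
grasp_force: 0.0
```

```bash

python3 -m pendant '[{"dp":[0,0,0.005],"rot":[0,0,0],"hand":1},{"dp":[0,0,0.01],"rot":[0,0,0],"hand":1},{"dp":[0,0,0.015],"rot":[0,0,0],"hand":1},{"dp":[0,0,0.015],"rot":[0,0,0],"hand":1}]' 30
```

```text
clock: 14.68
ee_pos: [0.539, -0.0203, 0.0793]
ee_rot: [0.0, 0.631, 0.776, 0.0]
force: [0.3, 0.1, -0.1]
grip_width: -0.0001
grasp_force: 0.0
```

```bash

python3 -m pendant '[{"dp":[0,0,0.005],"rot":[0,0,0],"hand":1},{"dp":[0,0,0.01],"rot":[0,0,0],"hand":1},{"dp":[0,0,0.01],"rot":[0,0,0],"hand":1}]' 30
python3 -m pendant '[{"dp":[0,0,0.005],"rot":[0,0,0],"hand":1},{"dp":[0,0,0.01],"rot":[0,0,0],"hand":1},{"dp":[0,0,0.01],"rot":[0,0,0],"hand":1}]' 30
```

```text
clock: 14.93
ee_pos: [0.539, -0.0203, 0.0773]
ee_rot: [0.0, 0.631, 0.776, 0.0]
force: [-0.2, -0.3, 1.1]
grip_width: 0.0001
grasp_force: 0.4
clock: 15.18
ee_pos: [0.539, -0.0203, 0.0752]
ee_rot: [-0.0, 0.631, 0.776, 0.0]
force: [0.9, 0.5, 0.6]
grip_width: 0.0002
grasp_force: 0.2
```

```bash

python3 -m pendant '[{"dp":[0,0,0.005],"rot":[0,0,0],"hand":1},{"dp":[0,0,0.01],"rot":[0,0,0],"hand":1},{"dp":[0,0,0.01],"rot":[0,0,0],"hand":1}]' 30
python3 -m pendant '[{"dp":[0,0,0.005],"rot":[0,0,0],"hand":1},{"dp":[0,0,0.01],"rot":[0,0,0],"hand":1},{"dp":[0,0,0.01],"rot":[0,0,0],"hand":1}]' 30
```

```text
clock: 15.43
ee_pos: [0.5391, -0.0203, 0.0737]
ee_rot: [0.0, 0.631, 0.776, -0.0]
force: [-1.9, -0.7, 11.1]
grip_width: 0.0001
grasp_force: 5.4
clock: 15.68
ee_pos: [0.5394, -0.0203, 0.0733]
ee_rot: [0.001, 0.631, 0.776, -0.0]
force: [-15.0, -1.7, 47.6]
grip_width: -0.0002
grasp_force: 23.7
```

```bash

python3 -m pendant '[{"dp":[0,0,-0.05],"rot":[0,0,0],"hand":1},{"dp":[0,0,-0.2],"rot":[0,0,0],"hand":1},{"dp":[0,0,-0.4],"rot":[0,0,0],"hand":1},{"dp":[-0.15,0,-0.6],"rot":[0,0,0],"hand":1},{"dp":[-0.3,0,-0.65],"rot":[0,0,0],"hand":1}]' 30
python3 - <<'E'
from fit import *
np.set_printoptions(precision=4,suppress=True)
save("wrist","w8.png");im=cv2.imread("pics/w8.png")
print("lid",circ("wrist",im,0,[(.068,.1065)],(.538,-.0205),(0,np.pi)))
print("vent.113",circ("wrist",im,0,[(.0125,.113)],(.538,-.0205),(0,np.pi),.01))
b=cv2.cvtColor(vision.grab_frame("side"),cv2.COLOR_RGB2BGR); c=cv2.cvtColor(vision.grab_frame("scene"),cv2.COLOR_RGB2BGR)
f=lambda im,x,y,w,h,k: cv2.resize(im[y:y+h,x:x+w],(w*k,h*k),interpolation=cv2.INTER_CUBIC)
t=np.hstack([f(b,270,150,100,75,4),f(c,250,150,100,75,4)])
cv2.imwrite("pics/c8.png",np.vstack([t,np.hstack([cv2.resize(im[50:200,220:420],(400,300)),top("wrist",im,.1065,(.54,-.02),400)[50:350]])]))
E
```

```text
clock: 16.1
ee_pos: [0.5524, -0.0768, 0.2055]
ee_rot: [0.001, 0.629, 0.777, 0.002]
force: [0.9, -0.0, 0.2]
grip_width: 0.0001
grasp_force: 0.0
lid (array([ 0.5407, -0.0302]), np.float64(-25.0))
vent.113 (array([ 0.5404, -0.0305]), np.float64(-20.94843292236328))
```

View pics/c8.png

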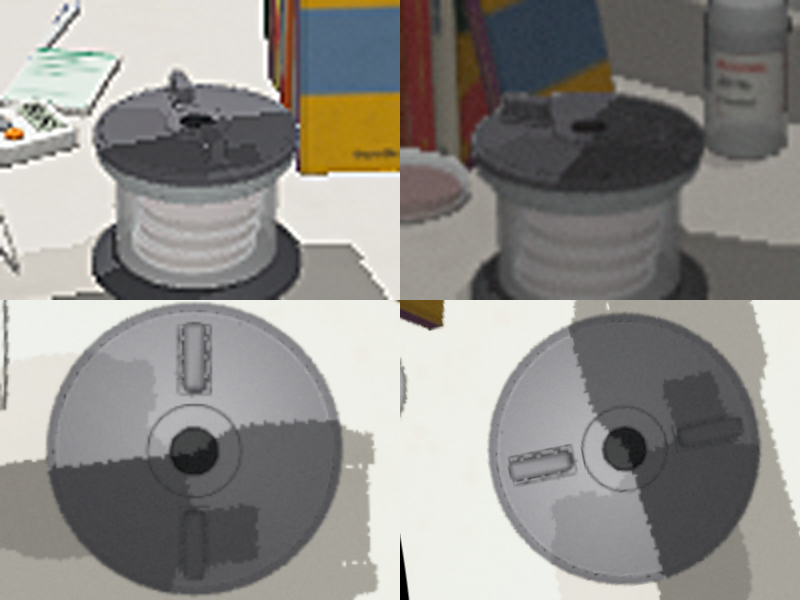

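Side (195,121) and scene (590,127) now show the button flat with the boss. The lid has not changed in either fixed view. I'd expect the 10 mm jump in the wrist fit to come from the arm still moving, so I'll measure again at rest.

```bash

python3 -m pendant '[{"dp":[0,0,0],"rot":[0,0,0],"hand":1},{"dp":[0,0,0],"rot":[0,0,0],"hand":1},{"dp":[0,0,0],"rot":[0,0,0],"hand":1}]' 30 | head -2
python3 - <<'E'
from fit import *
np.set_printoptions(precision=4,suppress=True)
save("wrist","w9.png");im=cv2.imread("pics/w9.png")
print("lid",circ("wrist",im,0,[(.068,.1065)],(.538,-.0205),(0,np.pi)))
for z in(.113,.12): print("vent",z,circ("wrist",im,0,[(.0125,z)],(.539,-.0205),(0,np.pi),.006))
for c in("side","scene"): print(vision.mark_of("vent_top",c) if vision.grab_frame(c) is not None else 0, projs(c,np.array([[.539,-.0205,.113],[.539,-.0205,.12]])).round(1).tolist())
E
```

```text
clock: 16.5
ee_pos: [0.5508, -0.0781, 0.2008]
lid (array([ 0.5383, -0.0224]), np.float64(-25.0))
vent 0.113 (array([ 0.5384, -0.021 ]), np.float64(-24.271793365478516))
vent 0.12 (array([ 0.5383, -0.021 ]), np.float64(-22.59102439880371))
[{'centre': [321.6, 176.6], 'conf': 0.45}] [[319.9, 179.5], [319.9, 177.2]]
[{'centre': [298.8, 183.2], 'conf': 0.53}] [[296.4, 180.6], [296.4, 177.8]]
```

```bash
python3 -c "
from station import env
print(env.close_job())"
```

```text
the job is handed in; nothing more can be done
None
```

The lid dropped home flush and centred on the jar. I then pressed the vent button down to a hard stop, with the arm clear, and handed the job in at about 17 s; it gave no verdict.

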